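Shut and bolt the garnish chest

ROBOT

A 6-joint arm with a two-finger parallel gripper is mounted at the origin on the work surface. World frame = base frame: x ahead of the robot, y to its left, z up, the work surface at z = 0. Lengths are in m, angles in rad, forces in N, time in s.
With the tool pointing down it reaches from about 0.275 to 0.775 m from the base axis. Payload 14.6 kg.
Tool frame: the origin (TCP) lies on the centre line of the jaws, within the pads' length; the fingertips stand r.tip_reach ahead of it and the grasp point (between the pads) lies 3 mm ahead of it (r.tip_reach is the distance from the TCP to the fingertips, in m); x points along the fingers, y is the direction in which the jaws open and shut, and the axes are right-handed (so a half turn about x gives the same grasp; the last joint's range is limited). The gripper opens to 85 mm and grips with 20 to 120 N. Pads are 22 mm wide; open, the fingers measure 114 mm over their backs; the gripper's body (76 mm by 85 mm) begins 54 mm behind the grasp point. The pads swing forward as they close: fully open they stand 13 mm farther back than shut.
Start: joints at [-1.457, 0.263, -0.048, 1.259, 0, 1.415], TCP at [0.139, -0.506, 0.253] pointing down, gripper open.
Joint ranges: [-2.65, 2.65], [-0.89, 1.7], [-1.18, 1.37], [-2.13, 2.11], [-1.35, 1.29], [-3.14, 3.14]. Speed limits (rad/s): [1.89, 1.89, 2.57, 2.79, 3.14, 3.14].

INTERFACE

Orientations are given as a rotation vector (axis times angle).
In Python, from station import r, imaging, ticket gives the robot as it stands.
- The arm moves only by the tool move_arm, never from a script. Its argument "moves" is a list of rows, each an object of numbers: "grip": the opening, from 0 (shut) to 1 (fully open); "dx", "dy", "dz": the shift along the tool's x, y, z in mm; "turn": the turn about the tool's x in rad. In form: [{"grip": .., "dx": .., "dy": .., "dz": .., "turn": ..}, ...]. A call has 1 to 8 rows; each row is the pose to reach, as a shift and turn from the pose commanded when the call began, along the tool's axes at that moment; what a row does not reach only later rows make up. A row lasts 1/8 s, in which the tool goes at most 62.5 mm and 10.7 degrees, less where a joint would pass 70% of its speed; a pose out of reach is approached as far as the arm can. A call with a gripper value outside its range is refused whole. The fingers move at their own pace and stop on an object; the grip force is fixed at half the most. Time passes only in rows, so rows that repeat a pose let the fingers close. It gives the time, the measured TCP pose, the force and the opening at its end, in the units of the state.
- r.get_obs(): the state, without advancing time (a new reading comes with each control period).
- imaging.capture(name): name is "side" or "top" or "wrist"; returns a dict with "image" (420x560x3 uint8, red, green, blue), "range_z" (420x560 float32, m along the optical axis (not along the pixel's ray), 0 where there is no reading), "fx", "fy", "cx", "cy" (pixels), "cam_to_world" (4x4, takes a point from camera to world coordinates); the wrist camera has in their place "T_tool_cam" (4x4, takes a point from camera to tool coordinates, whose origin is the TCP and whose axes are the tool frame's). Camera axes: x right, y down, z forward; pixel columns grow to the right and rows downward; lengths in m; the calibration is good to about 2 mm. A picture is of the moment at which its call begins: read the wrist's pose just before it.
- ticket.hand_in(): hands the job in, once; it reports no verdict.
The state is a dict: "t": time; "joints": joint angles; "qvel": joint speeds; "joint_torque": joint torques, N m; "tool_pos": TCP position; "tool_rot": TCP orientation; "wrist_force": force on the tool from outside, world axes, zero at the start; "wrist_torque": the same for the moment, N m; "grip_width": finger opening in m.
Only numpy, scipy, OpenCV 4.12 (cv2) and the standard library are available. Lean on these libraries where they do the work, as an engineer would, in place of code of your own. Each camera call takes 0.05 s, during which the arm holds its last target. There are 200 camera calls.

TASK

Close the open lid of the steel garnish chest and push its sliding bolt all the way across into the keeper, so that the lid stays locked down on its springy seal. You must press the lid down until the bolt meets the keeper's hole; feel for the hole and never ram the bolt against the keeper. Leave everything else on the counter where it stands.

Things in the scene. Friction and masses are not known exactly. Their poses are not given: they have to be found in the camera images.
- chest: Steel chest fixed to the counter, 240 mm (x) by 340 mm (y); origin under its centre. x runs from its front to its hinge side, y along it, z up. At the -y end a fixed steel deck, 100 mm wide, 122 mm high, carries the keeper; the rest is a well under the lid. A small upright bracket behind the keeper rises to 176 mm
- keeper_foot (a point): Point on the deck straight below the keeper's mouth (chest's axes). The keeper is a fixed steel block 34 mm along x whose face stands over this point and which reaches 26 mm from it to -y. A hole 17 mm wide (x), 12 mm high runs through along y. Its height was set by hand and is not measured: the hole's centre is 14.5 to 28.5 mm above this point, the block's top 18 mm higher still
- lid_hinge (a point): Middle of the lid's hinge line, which runs along the chest's y, at the height of the shut lid's underside. The lid is a steel plate 230 mm from hinge to front edge, 232 mm wide, 12 mm thick; shut, its top is flush with the deck. Its +y part is bare; the bolt lies near the front edge at the -y end
- lid (a joint): Lid angle, 0 = fully down, growing as it opens. The hinge is stiff: the lid stays where left and 1 to 2 N at the front lowers it. At about 0.15 it meets a thick springy seal: from there 0.6 N more per mm at 200 mm from the hinge, about 18 N to press it fully down. Let go, it rises again to between 0.08 and 0.09, where the bolt is still too high for the hole
- lid_pad (a point): Point on the lid's bare top face, 170 mm from the hinge and 30 mm from the lid's +y side, with the lid's axes (the chest's when it is shut): a good place to push the lid down
- bolt (a joint): Travel of the bolt in its guides on the lid, 0 = drawn back, 0.050 = fully across at its stop. If the tip is not level with the hole it meets the keeper's face at about 0.0245. It slides with about 2 N and stays where left
- lug (a point): Middle of the upright grip lug on the bolt, a dark steel block 22 mm along x, 16 mm along y; its top is 17 mm above this point, its foot 23 mm below. Lid's axes; pushing to -y drives the bolt into the keeper. The bar's axis lies 28 mm below this point, 14 mm above the lid's top and 200 mm from the hinge. The bar's two guides reach 22 mm above the lid's top, 8 mm above the bar's axis
- bolt_tip (a point): Centre of the flat front end of the bolt, a square steel bar 10 by 10 mm, with the lid's axes. It enters the hole when level with it within 1 mm; 1 mm of height here is 0.005 rad of the lid
- jar_mid (a point): Small glass jar with a steel cap standing on the back of the deck, 48 mm across, 70 mm high; its centre. To be left alone
- pan_mid (a point): Open steel pan 105 by 176 by 65 mm beside the chest; its centre. To be left alone
- mill_mid (a point): Dark wooden pepper mill, 54 mm across, 165 mm high, on the other side of the chest; a point half-way up. To be left alone
- spoon_grip (a point): Steel spoon 200 mm long lying in front of the chest; a point on its handle. To be left alone
- ramekin_mid (a point): White ceramic bowl 76 mm across, 42 mm high; its centre. To be left alone
- pan_small_mid (a point): Open steel pan 90 by 90 by 60 mm; its centre. To be left alone
- sauce_mid (a point): Clear squeeze bottle, 60 mm across, 170 mm high; its centre. To be left alone

How it is judged:
By the outcome, as a careful person would: the job done as asked, in the order asked, and still so for the second after the job is handed in, with the robot touching nothing.
It also fails if it takes over 67 s, if anything falls off the work surface, if the arm or the gripper's body presses on something with over 40 N, if the wrist force passes 120 N, or if a joint passes its speed limit or range.

## Working session

There is one attempt and no reset: what is moved stays moved. The work goes in short steps, Python scripts to look and compute and a tool call to move; the robot and the scene stay as the last step left them, time stands still between calls to the robot, and variables do not carry over. Pictures are saved under pics/ and viewed, about 8 in all and at most 12, crops included, and the job is handed in when it is done.

Besides the shell and the picture viewer there is one more tool, called after "Request:" by a JSON object that holds its "fn" and its "kwargs". move_arm: Moves the arm, as the interface text tells. Its arguments: {"type":"object","properties":{"moves":{"type":"array"}},"required":["moves"]}

```bash
ls; mkdir -p pics; python3 - <<'E'
from station import r,imaging
import cv2,numpy as np
o=r.get_obs();print(o,r.tip_reach)
for n in("side","top"):
    c=imaging.capture(n);cv2.imwrite(f"pics/{n}0.png",c["image"][:,:,::-1]);np.savez(f"{n}0.npz",**c);print(n,c["fx"],c["cx"],c["cy"],c["cam_to_world"].round(3).tolist())
E
```

```text
pics
{'t': 0.0, 'joints': array([-1.45729512e+00,  2.63547004e-01, -4.89411824e-02,  1.25945440e+00,
        1.97764675e-05,  1.41546351e+00]), 'qvel': array([-0.00010702, -0.00115622,  0.00073929, -0.00134895, -0.00184445,
       -0.00036102]), 'joint_torque': array([ 5.23328010e-03, -6.37620378e+01,  3.84564900e+01,  1.37019390e-02,
        4.89228660e-05,  5.63029857e-06]), 'tool_pos': array([ 0.13939615, -0.50587314,  0.25281107]), 'tool_rot': array([ 2.07828773,  0.28224699, -2.07819598]), 'wrist_force': array([-0.54827312, -0.67138674, -0.18687504]), 'wrist_torque': array([-0.00811943,  0.00110684,  0.00199891]), 'grip_width': 0.08522028428261177} 0.022
side 388.5985937784957 278.37634930633357 209.6664731984564 [[-0.983, -0.135, 0.122, 0.373], [-0.181, 0.668, -0.722, 0.856], [0.016, -0.732, -0.681, 0.854], [0.0, 0.0, 0.0, 1.0]]
top 437.2363853654732 285.53103460328515 214.23522954111053 [[-0.027, -0.996, 0.079, 0.435], [-1.0, 0.028, 0.002, 0.068], [-0.004, -0.079, -0.997, 1.337], [0.0, 0.0, 0.0, 1.0]]
```

View pics/side0.png

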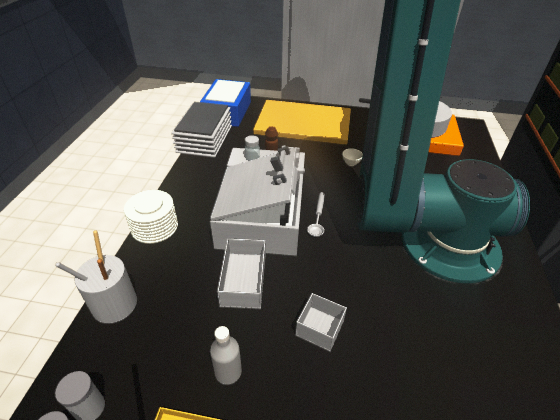

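View pics/top0.png

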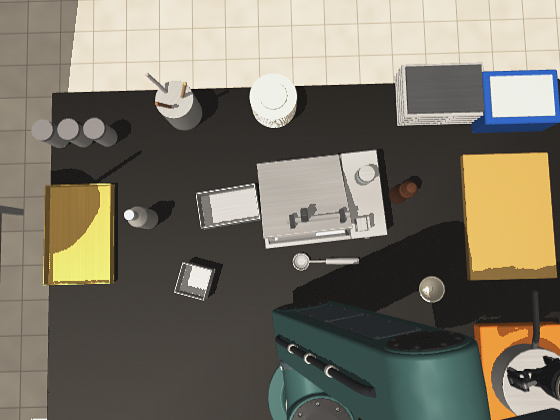

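The side view shows the chest with its lid partly open (hinge away from the robot) and the bolt at (280,170). In the top view, the chest spans (258–387, 150–248), the deck is at its right end, the keeper is at (363,222) and the lug is near (310,208).

```bash
cat > h.py <<'E'
import numpy as np,cv2
def cloud(c):
    v,u=np.mgrid[0:420,0:560];z=c["range_z"].astype(float)
    P=np.stack([(u-c["cx"])/c["fx"]*z,(v-c["cy"])/c["fy"]*z,z,np.ones_like(z)],-1)
    return (P@c["cam_to_world"].T)[...,:3]
E
python3 - <<'E'
from h import *
c=dict(np.load("top0.npz"));P=cloud(c)
H=P[...,2]
sub=np.zeros((420,560),bool);sub[140:260,250:395]=1
m=(sub&(abs(H-.122)<.006)).astype(np.uint8)
n,l,s,ce=cv2.connectedComponentsWithStats(m)
for i in range(1,n):
    if s[i,4]>30:
        p=P[l==i];R=cv2.minAreaRect(p[:,:2].astype(np.float32)*1000);print(s[i],p.mean(0).round(4),R)
# lid plane
m2=sub.copy();m2[:,340:]=0;m2[:,:270]=0;m2[:170]=0;m2[200:]=0
p=P[m2];q=p.mean(0);u,S,vt=np.linalg.svd(p-q);print("lid n",vt[2],q,S, np.sqrt(S[2]**2/len(p)))
n_=vt[2]*np.sign(vt[2,2]);print("angle",np.arccos(n_[2]))
hm=np.clip((H-.0)/.25*255,0,255).astype(np.uint8)
a=cv2.resize(c["image"][140:260,250:395,::-1],None,fx=4,fy=4,interpolation=cv2.INTER_CUBIC)
cv2.imwrite("pics/topcrop.png",a)
print((H[190:250:4,285:390:5]*1000).round().astype(int))
E
```

```text
[ 341  151   46   88 2445] [ 0.5839 -0.1494  0.121 ] ((583.8489379882812, -148.47607421875), (240.44383239746094, 101.5277328491211), 4.7510223388671875)
[257 155  83  17 504] [0.6782 0.0337 0.1233] ((676.9332885742188, 32.53816223144531), (27.913053512573242, 231.37149047851562), 4.515771865844727)
lid n [-0.98153921  0.02646534 -0.18942115] [0.60863816 0.01730878 0.1605972 ] [4.19212651 2.5152623  1.06188313] 0.02317218957886577
angle 1.3802237333167884
[[ 156  156  159  163  160  166  165  161  163  168  165  171  119  120
   119  119  122  124  120  120   -2]
 [1337  163  161  164  164  165  169  166  167  170  174  169  171  117
   123  121  123  122  120  122   -3]
 [ 168  167  171  173  170  172  170  172  174  175  177  175  179  122
   122  117  119  121  117  122   -2]
 [ 171  173  176  171  179  177  177  178  178  183  180  181  184  125
   120  121  120  123  127  122   -1]
 [ 173  177  181  179  181  178  178  185  181  184  185  183  184  123
   120  121  122  120  120  125    1]
 [ 180  185  181  183  251  185  186  187  190  189  191  216  189  121
   124  122  121  
[... 310 characters left out ...]
4
   138  156  159  121  120  121  126]
 [ 199  220  198 1337  205  206  207  207  210  205  210  207  210  212
   127  159  161  119  120  116  123]
 [ 207  204  206  208  206  207  207  212  207  205  202   72   24  121
   112  159  157  119  123  116  120]
 [ 211  209  210  214  212  209  210   73   72   72   12    9    7  111
   119  123  125  125  123  119  123]
 [ 204  205  197   18    9   12   16   11  106  110  111  112  106  109
   116   55   93    0    2   -5   -1]
 [   4  108  103  108  110  108  104   96    4   -4   -1   -5    3   -5
    -1   -2    2   -3   -1   -1    6]
 [  84   -1   -2    1   -3    1    3    0   -3    4    2    2   -4   -1
     4    5   -4    0   -1   -3   -2]]
```

View pics/topcrop.png

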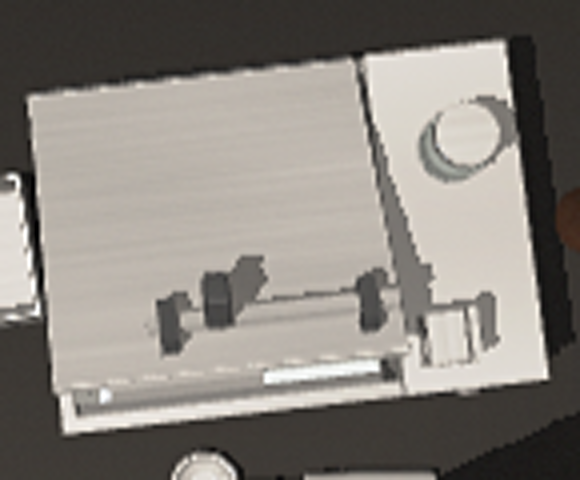

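```bash
cat >> h.py <<'E'
from scipy.spatial.transform import Rotation as R
def toolR(o): return R.from_rotvec(o["tool_rot"]).as_matrix()
def goto(o,p,yaw=None):
    """mm shifts in tool axes to bring TCP to p"""
    M=toolR(o);return ((np.array(p)-o["tool_pos"])@M*1000).round(1)
E
python3 - <<'E'
from h import *
from station import r
o=r.get_obs();print(toolR(o).round(3))
T=dict(np.load("top0.npz"));S=dict(np.load("side0.npz"))
PT=cloud(T)[140:260,250:395].reshape(-1,3);PS=cloud(S)[130:260,205:310].reshape(-1,3)
for nm,p in(("top",PT),("side",PS)):
    p=p[(p[:,0]>.4)&(p[:,0]<.75)&(abs(p[:,1])<.3)]
    d=p[abs(p[:,2]-.122)<.007];d=d[(d[:,1]<-.11)]
    print(nm,"deck z",np.median(d[:,2]),len(d))
    rect=cv2.minAreaRect((d[:,:2]*1000).astype(np.float32));print(rect)
th=np.deg2rad(4.8);ex=np.array([np.cos(th),np.sin(th)]);ey=np.array([-ex[1],ex[0]])
C=np.array([.5838,-.1485])+.12*ey;print("centre",C)
for nm,p in(("top",PT),("side",PS)):
    q=np.c_[(p[:,:2]-C)@ex,(p[:,:2]-C)@ey,p[:,2]]*1000
    k=q[(q[:,1]<-75)&(q[:,1]>-165)&(q[:,0]<-20)&(q[:,0]>-120)&(q[:,2]>145)&(q[:,2]<185)]
    print(nm,"keeper",np.percentile(k,[5,50,95],axis=0).round(1).tolist(),len(k))
    l=q[(q[:,1]>-60)&(q[:,1]<160)&(q[:,0]<90)&(q[:,0]>-20)&(q[:,2]>125)&(q[:,2]<230)]
    a,b,c=np.linalg.lstsq(np.c_[l[:,:2],np.ones(len(l))],l[:,2],rcond=None)[0];print("lid slope",a,b,c,"angle",-np.arctan(a),"hinge x top",(122-c)/a)
    g=q[(q[:,2]>232)&(q[:,2]<270)];print("lug",np.percentile(g,[5,50,95],axis=0).round(1).tolist(),len(g))
for n,x,y,z in(("pad",-55,130,300),):
    P=[*(C+ex*x/1e3+ey*y/1e3),z/1e3+.03];print(n,P,goto(o,P))
E
```

```text
[[-0.     0.266 -0.964]
 [ 0.001 -0.964 -0.266]
 [-1.    -0.001 -0.   ]]
top deck z 0.12097087251916028 2173
((583.5174560546875, -152.37924194335938), (241.42333984375, 97.35250091552734), 3.4858598709106445)
side deck z 0.12276871878554785 468
((584.419921875, -193.95016479492188), (246.74261474609375, 166.622314453125), 0.11664263159036636)
centre [ 0.57375866 -0.02892086]
top keeper [[-101.0, -114.6, 155.0], [-85.5, -102.0, 160.0], [-70.3, -84.8, 175.6]] 176
lid slope -0.42878945617762376 -0.001872709243376125 170.93002831722384 angle 0.4050759674798158 hinge x top 114.11201374540059
lug [[-59.9, 50.6, 236.6], [-49.1, 58.2, 251.6], [-35.0, 65.4, 257.3]] 77
side keeper [[-101.8, -115.8, 150.0], [-96.0, -107.7, 162.9], [-72.9, -82.6, 178.1]] 56
lid slope -0.4295658170592577 -0.0008986538281838818 173.47481014553796 angle 0.40573157055993286 hinge x top 119.82985633709563
lug [[-58.5, 55.2, 233.7], [-47.5, 65.7, 247.8], [-35.4, 69.4, 257.2]] 96
pad [np.float64(0.5080734319081983), np.float64(0.09602093342909873), 0.32999999999999996] [ -76.6 -482.5 -515.3]
```

Request:
{"fn": "move_arm", "kwargs": {"moves": [{"grip": 0,"dx": -60,"dy": 0,"dz": 0,"turn": 0},{"grip": 0,"dx": -77,"dy": -40,"dz": -30,"turn": 0.1},{"grip": 0,"dx": -77,"dy": -482,"dz": -515,"turn": 0.185},{"grip": 0,"dx": -77,"dy": -482,"dz": -515,"turn": 0.185},{"grip": 0,"dx": -77,"dy": -482,"dz": -515,"turn": 0.185},{"grip": 0,"dx": -77,"dy": -482,"dz": -515,"turn": 0.185},{"grip": 0,"dx": -77,"dy": -482,"dz": -515,"turn": 0.185},{"grip": 0,"dx": -77,"dy": -482,"dz": -515,"turn": 0.185}]}}

```text
t: 1.1
tool_pos: [0.3582, -0.141, 0.3303]
tool_rot: [2.179, 0.091, -2.178]
wrist_force: [0.6, -2.1, -0.1]
grip_width: 0.0003
```

```bash
cat >> h.py <<'E'
th=np.deg2rad(4.8);ex=np.array([np.cos(th),np.sin(th)]);ey=np.array([-ex[1],ex[0]])
C=np.array([.57376,-.02892])
def W(x,y,z): return np.r_[C+ex*x/1e3+ey*y/1e3,z/1e3]
def chest(p): p=np.asarray(p);d=p[...,:2]-C;return np.stack([d@ex,d@ey,p[...,2]],-1)*1000
E
python3 - <<'E'
from h import *
from station import r
o=r.get_obs();print(o["t"],chest(o["tool_pos"]),goto(o,W(-55,130,330)),toolR(o).round(3))
E
```

```text
1.1 [-224.17823686  -93.62166014  330.28471144] [   0.3 -223.7 -169.1] [[ 0.     0.083 -0.997]
 [-0.    -0.997 -0.083]
 [-1.     0.    -0.   ]]
```

Request:
{"fn": "move_arm", "kwargs": {"moves": [{"grip": 0,"dx": 0,"dy": -224,"dz": -169,"turn": 0},{"grip": 0,"dx": 0,"dy": -224,"dz": -169,"turn": 0},{"grip": 0,"dx": 0,"dy": -224,"dz": -169,"turn": 0},{"grip": 0,"dx": 0,"dy": -224,"dz": -169,"turn": 0},{"grip": 0,"dx": 0,"dy": -224,"dz": -169,"turn": 0},{"grip": 0,"dx": 0,"dy": -224,"dz": -169,"turn": 0},{"grip": 0,"dx": 60,"dy": -224,"dz": -169,"turn": 0},{"grip": 0,"dx": 90,"dy": -224,"dz": -169,"turn": 0}]}}

```text
t: 2.1
tool_pos: [0.506, 0.0938, 0.238]
tool_rot: [2.176, 0.091, -2.181]
wrist_force: [-0.2, -0.3, 0.5]
grip_width: 0.0003
```

```bash
python3 - <<'E'
from h import *
from station import r,imaging
o=r.get_obs();print(o["t"],chest(o["tool_pos"]),o["wrist_force"])
c=imaging.capture("wrist");print(c["T_tool_cam"].round(3).tolist(),c["fx"])
cv2.imwrite("pics/w1.png",c["image"][:,:,::-1])
E
```

```text
2.1 [-57.30000831 127.96315411 237.97193566] [-0.2082445  -0.33859645  0.45544022]
[[0.0, -0.284, 0.959, -0.121], [1.0, 0.001, 0.0, -0.0], [-0.001, 0.959, 0.284, -0.073], [0.0, 0.0, 0.0, 1.0]] 318.1722621248304
```

View pics/w1.png

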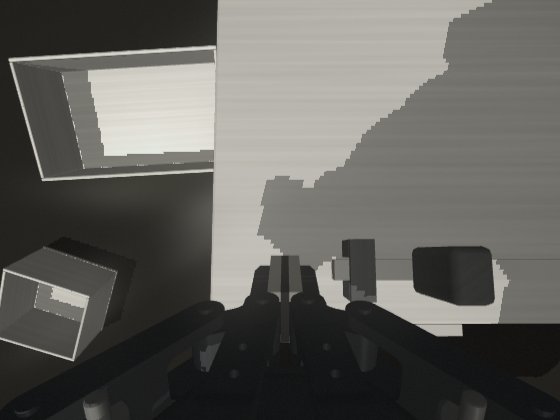

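Fingertips are over the bare +y part of the lid (285,270). The lug is at (453,275), clear to the right. I'll press down.

Request:
{"fn": "move_arm", "kwargs": {"moves": [{"grip": 0,"dx": 15,"dy": 0,"dz": 0,"turn": 0},{"grip": 0,"dx": 25,"dy": 0,"dz": 0,"turn": 0},{"grip": 0,"dx": 35,"dy": 0,"dz": 0,"turn": 0},{"grip": 0,"dx": 45,"dy": 0,"dz": 0,"turn": 0},{"grip": 0,"dx": 55,"dy": 0,"dz": 0,"turn": 0},{"grip": 0,"dx": 65,"dy": 0,"dz": 0,"turn": 0},{"grip": 0,"dx": 72,"dy": 0,"dz": 0,"turn": 0},{"grip": 0,"dx": 76,"dy": 0,"dz": 0,"turn": 0}]}}

```text
t: 3.15
tool_pos: [0.5069, 0.0945, 0.1639]
tool_rot: [2.178, 0.091, -2.179]
wrist_force: [-5.0, -0.6, 7.3]
grip_width: 0.0003
```

Request:
{"fn": "move_arm", "kwargs": {"moves": [{"grip": 0,"dx": 4,"dy": 0,"dz": 0,"turn": 0},{"grip": 0,"dx": 7,"dy": 0,"dz": 0,"turn": 0},{"grip": 0,"dx": 7,"dy": 0,"dz": 0,"turn": 0},{"grip": 0,"dx": -40,"dy": 0,"dz": 0,"turn": 0},{"grip": 0,"dx": -90,"dy": 0,"dz": 0,"turn": 0},{"grip": 0.7,"dx": -116,"dy": 50,"dz": 30,"turn": 0},{"grip": 0.7,"dx": -116,"dy": 98,"dz": 63,"turn": 0},{"grip": 0.7,"dx": -116,"dy": 98,"dz": 63,"turn": 0}]}}

```text
t: 4.15
tool_pos: [0.4516, -0.0109, 0.2808]
tool_rot: [2.182, 0.086, -2.179]
wrist_force: [0.9, 0.1, 0.4]
grip_width: 0.0543
```

```bash
cat >> h.py <<'E'
def wcap(imaging,r):
    o=r.get_obs();c=imaging.capture("wrist");M=np.eye(4);M[:3,:3]=toolR(o);M[:3,3]=o["tool_pos"]
    c=dict(c);c["cam_to_world"]=M@c["T_tool_cam"];return o,c
E
python3 - <<'E'
from h import *
from station import r,imaging
o,c=wcap(imaging,r);np.savez("w2.npz",**c);print(o["t"],chest(o["tool_pos"]),o["wrist_force"])
cv2.imwrite("pics/w2.png",c["image"][:,:,::-1])
Q=chest(cloud(c))
q=Q.reshape(-1,3);q=q[c["range_z"].ravel()>.05]
l=q[(q[:,0]>-60)&(q[:,0]<60)&(q[:,1]>-20)&(q[:,1]<140)&(q[:,2]>115)&(q[:,2]<155)]
a,b,cc=np.linalg.lstsq(np.c_[l[:,:2],np.ones(len(l))],l[:,2],rcond=None)[0];print("lid",a,b,cc,len(l))
d=q[(q[:,1]<-80)&(q[:,1]>-160)&(abs(q[:,0]+20)<30)&(abs(q[:,2]-122)<10)];print("deck",np.median(d[:,2]),len(d))
k=q[(q[:,1]<-82)&(q[:,1]>-130)&(q[:,0]<-60)&(q[:,0]>-120)&(q[:,2]>145)&(q[:,2]<172)];print("keeper",np.percentile(k,[3,50,97],axis=0).round(1).tolist(),len(k))
g=q[(q[:,1]>20)&(q[:,1]<100)&(q[:,0]<-50)&(q[:,0]>-115)&(q[:,2]>188)&(q[:,2]<210)];print("lug",np.percentile(g,[3,50,97],axis=0).round(1).tolist(),len(g))
E
```

```text
4.15 [-120.18357975   28.21512107  280.8228106 ] [0.92221726 0.08314308 0.36996579]
lid -0.08434581827104937 6.666981109093584e-05 131.74380537018013 28262
deck 121.91728531543345 7707
keeper [[-98.6, -109.7, 149.0], [-81.4, -97.4, 160.3], [-65.5, -82.8, 170.2]] 2420
lug [[-86.2, 51.3, 193.1], [-75.9, 58.4, 196.9], [-66.4, 66.2, 198.7]] 843
```

View pics/w2.png

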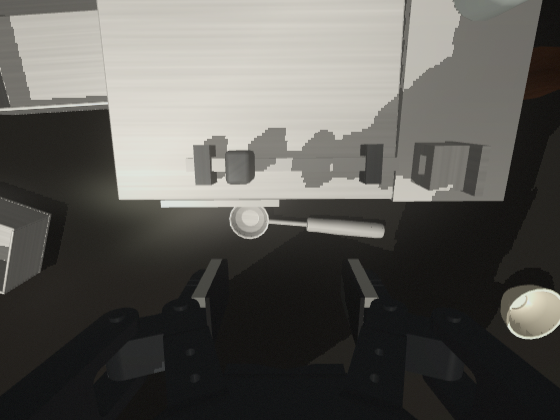

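Lid now rests at about 0.084. The lug is at (239,167) between the guides at (203,165) and (372,163). The keeper is at (445,165), with its hole visible as a light patch at (423,165).

```bash
python3 - <<'E'
from h import *
c=dict(np.load("w2.npz"));Q=chest(cloud(c))
q=Q[130:205,400:500].reshape(-1,3)
k=q[(q[:,2]>130)&(q[:,0]<-60)&(q[:,0]>-105)]
h,e=np.histogram(k[:,2],bins=np.arange(140,180,1));print(list(zip(e.astype(int),h)))
t=k[abs(k[:,2]-160)<3];print(np.percentile(t,[2,50,98],axis=0).round(1).tolist(),t[:,2].mean())
cr=c["image"][135:205,395:495,::-1];cv2.imwrite("pics/k.png",cv2.resize(cr,None,fx=7,fy=7,interpolation=cv2.INTER_CUBIC))
print(c["image"][165,408:450].mean(1).astype(int).tolist());print(Q[165,408:450,2].round().astype(int).tolist());print(Q[165,408:450,1].round().astype(int).tolist())
E
```

```text
[(np.int64(140), np.int64(13)), (np.int64(141), np.int64(16)), (np.int64(142), np.int64(26)), (np.int64(143), np.int64(25)), (np.int64(144), np.int64(15)), (np.int64(145), np.int64(19)), (np.int64(146), np.int64(13)), (np.int64(147), np.int64(21)), (np.int64(148), np.int64(20)), (np.int64(149), np.int64(33)), (np.int64(150), np.int64(22)), (np.int64(151), np.int64(23)), (np.int64(152), np.int64(29)), (np.int64(153), np.int64(41)), (np.int64(154), np.int64(38)), (np.int64(155), np.int64(30)), (np.int64(156), np.int64(28)), (np.int64(157), np.int64(28)), (np.int64(158), np.int64(89)), (np.int64(159), np.int64(543)), (np.int64(160), np.int64(831)), (np.int64(161), np.int64(205)), (np.int64(162), np.int64(41)), (np.int64(163), np.int64(37)), (np.int64(164), np.int64(40)), (np.int64(165), np.int64(43)), (np.int64(166), np.int64(41)), (np.int64(167), np.int64(42)), (np.int64(168), np.int64(34)), (np.int64(169), np.int64(44)), (np.int64(170), np.int64(38)), (np.int64(171), np.int64(47)), (np.int64(172), np.int64(44)), (np.int64(173), np.int64(38)), (np.int64(174), np.int64(75)), (np.int64(175), np.int64(205)), (np.int64(176), np.int64(194)), (np.int64(177), np.int64(35)), (np.int64(178), np.int64(2))]
[[-99.0, -109.5, 158.2], [-82.0, -96.2, 160.2], [-65.8, -82.9, 162.1]] 160.19999216573433
[121, 121, 121, 120, 83, 69, 70, 68, 71, 71, 71, 109, 116, 116, 116, 116, 114, 89, 69, 67, 68, 68, 68, 68, 95, 116, 119, 119, 118, 119, 120, 119, 117, 115, 116, 116, 116, 117, 115, 114, 113, 115]
[122, 122, 122, 121, 121, 124, 126, 129, 401, 133, 134, 136, 136, 135, 137, 135, 136, 136, 151, 152, 154, 155, 156, 159, 161, 160, 159, 160, 161, 160, 160, 159, 160, 160, 161, 160, 161, 160, 161, 159, 161, 161]
[-80, -81, -81, -83, -84, -83, -83, -83, 29, -83, -84, -84, -84, -86, -86, -87, -88, -88, -83, -83, -83, -83, -83, -83, -83, -84, -85, -86, -86, -87, -88, -89, -89, -90, -90, -92, -92, -93, -93, -95, -95, -96]
```

View pics/k.png

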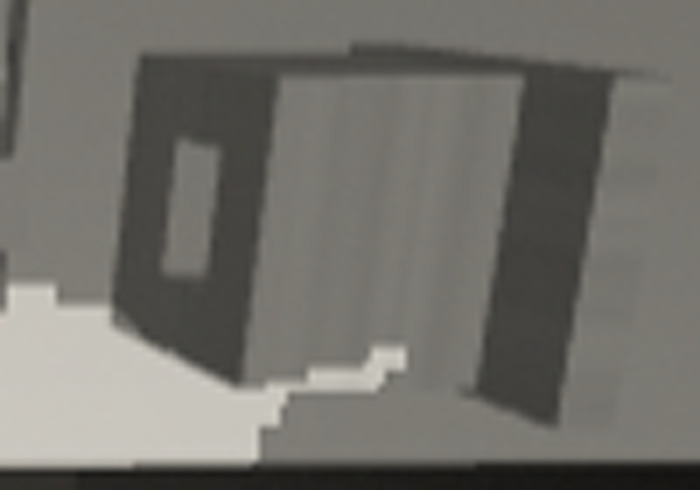

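```bash
python3 - <<'E'
from h import *
from station import r
o=r.get_obs();print(goto(o,W(-77,58.5,190)),toolR(o).round(3),ex,ey)
E
```

```text
[ 90.6 -29.3 -42.1] [[ 0.001  0.081 -0.997]
 [-0.    -0.997 -0.081]
 [-1.     0.    -0.001]] [0.99649286 0.08367784] [-0.08367784  0.99649286]
```

Request:
{"fn": "move_arm", "kwargs": {"moves": [{"grip": 0.55,"dx": 0,"dy": -29,"dz": -42,"turn": 0},{"grip": 0.55,"dx": 0,"dy": -29,"dz": -42,"turn": 0},{"grip": 0.55,"dx": 30,"dy": -29,"dz": -42,"turn": 0},{"grip": 0.55,"dx": 60,"dy": -29,"dz": -42,"turn": 0},{"grip": 0.55,"dx": 60,"dy": -29,"dz": -42,"turn": 0}]}}

```text
t: 4.82
tool_pos: [0.4911, 0.0245, 0.2188]
tool_rot: [2.175, 0.093, -2.182]
wrist_force: [0.2, -0.1, 0.3]
grip_width: 0.0471
```

```bash
python3 - <<'E'
from h import *
from station import r,imaging
o,c=wcap(imaging,r);print(goto(o,W(-77,58.5,190)),o["grip_width"],chest(o["tool_pos"]))
cv2.imwrite("pics/w3.png",c["image"][:,:,::-1])
E
```

```text
[28.8  1.7 -1. ] 0.04710507262015934 [-77.93830996  60.18646827 218.8315635 ]
```

View pics/w3.png

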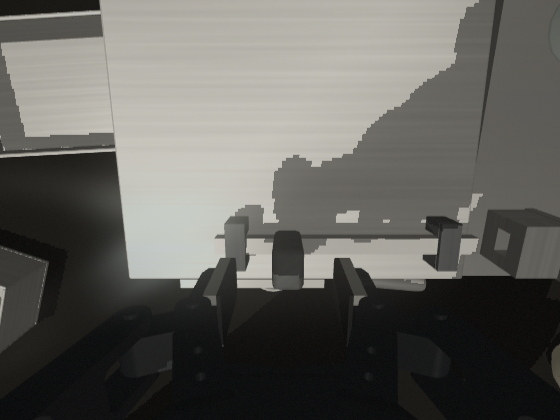

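The lug (288,260) is centred between the fingers (230 and 350). I'll go down and close.

Request:
{"fn": "move_arm", "kwargs": {"moves": [{"grip": 0.55,"dx": 15,"dy": 1.5,"dz": -1,"turn": 0},{"grip": 0.55,"dx": 28,"dy": 1.5,"dz": -1,"turn": 0},{"grip": 0.55,"dx": 28,"dy": 1.5,"dz": -1,"turn": 0},{"grip": 0,"dx": 28,"dy": 1.5,"dz": -1,"turn": 0},{"grip": 0,"dx": 28,"dy": 1.5,"dz": -1,"turn": 0},{"grip": 0,"dx": 28,"dy": 1.5,"dz": -1,"turn": 0}]}}

```text
t: 5.62
tool_pos: [0.4935, 0.0225, 0.1929]
tool_rot: [2.18, 0.091, -2.178]
wrist_force: [-0.9, -0.3, 6.1]
grip_width: 0.015
```

Request:
{"fn": "move_arm", "kwargs": {"moves": [{"grip": 0,"dx": 3,"dy": 0,"dz": 1,"turn": 0},{"grip": 0,"dx": 6,"dy": 0,"dz": 1.5,"turn": 0},{"grip": 0,"dx": 9,"dy": 0,"dz": 2.5,"turn": 0},{"grip": 0,"dx": 9,"dy": 0,"dz": 2.5,"turn": 0}]}}

```text
t: 6.12
tool_pos: [0.4908, 0.0223, 0.1842]
tool_rot: [2.18, 0.091, -2.177]
wrist_force: [-5.8, 1.1, 12.4]
grip_width: 0.0151
```

```bash
cat > ang.py <<'E'
from h import *
from station import r,imaging
o,c=wcap(imaging,r);Q=chest(cloud(c));q=Q.reshape(-1,3);q=q[c["range_z"].ravel()>.05]
l=q[(q[:,0]>-50)&(q[:,0]<80)&(q[:,1]>-40)&(q[:,1]<140)&(q[:,2]>110)&(q[:,2]<155)]
a,b,cc=np.linalg.lstsq(np.c_[l[:,:2],np.ones(len(l))],l[:,2],rcond=None)[0]
d=q[(q[:,1]<-75)&(q[:,1]>-160)&(abs(q[:,0]+20)<40)&(abs(q[:,2]-122)<10)]
k=q[(q[:,1]<-86)&(q[:,1]>-108)&(q[:,0]<-68)&(q[:,0]>-97)&(abs(q[:,2]-160)<5)]
print("angle",-a,b,"deck",np.median(d[:,2]) if len(d) else None,"keeper top",np.median(k[:,2]) if len(k) else None,"n",len(l))
# bar axis (14 mm above lid top, 200 mm from hinge at x=+117)
print("bar z",cc+a*-83+14,"F",o["wrist_force"].round(1),"tool",chest(o["tool_pos"]).round(1),"w",o["grip_width"])
np.savez("last.npz",**c)
E
python3 ang.py
```

```text
angle 0.04031028523672434 6.044842843300202e-05 deck 121.89926955039957 keeper top None n 68561
bar z 143.916677305288 F [-5.8  1.1 12.4] tool [-78.4  58.  184.2] w 0.01512747301783465
```

Request:
{"fn": "move_arm", "kwargs": {"moves": [{"grip": 0,"dx": 2,"dy": 0,"dz": 1,"turn": 0},{"grip": 0,"dx": 2,"dy": 5,"dz": 1,"turn": 0},{"grip": 0,"dx": 2,"dy": 10,"dz": 1,"turn": 0},{"grip": 0,"dx": 2,"dy": 15,"dz": 1,"turn": 0},{"grip": 0,"dx": 2,"dy": 18,"dz": 1,"turn": 0},{"grip": 0,"dx": 2,"dy": 18,"dz": 1,"turn": 0}]}}

```text
t: 6.92
tool_pos: [0.4918, 0.004, 0.1825]
tool_rot: [2.181, 0.09, -2.176]
wrist_force: [-5.3, -1.5, 14.4]
grip_width: 0.015
```

```bash
python3 ang.py
```

```text
angle 0.03171068756713341 0.00011998150300351895 deck 121.91939820014167 keeper top 160.17186171456692 n 68685
bar z 142.23288930367136 F [-5.3 -1.5 14.4] tool [-78.9  39.7 182.5] w 0.014989303797281
```

Request:
{"fn": "move_arm", "kwargs": {"moves": [{"grip": 0,"dx": 0,"dy": 2,"dz": 0,"turn": 0},{"grip": 0,"dx": 0,"dy": 4,"dz": 0,"turn": 0},{"grip": 0,"dx": 0,"dy": 6,"dz": 0,"turn": 0},{"grip": 0,"dx": 0,"dy": 7,"dz": 0,"turn": 0},{"grip": 0,"dx": 0,"dy": 8,"dz": 0,"turn": 0},{"grip": 0,"dx": 0,"dy": 9,"dz": 0,"turn": 0}]}}

```text
t: 7.72
tool_pos: [0.4925, -0.0046, 0.1825]
tool_rot: [2.181, 0.091, -2.176]
wrist_force: [-4.7, 0.6, 15.1]
grip_width: 0.0148
```

Request:
{"fn": "move_arm", "kwargs": {"moves": [{"grip": 0,"dx": 0,"dy": 2,"dz": 0,"turn": 0},{"grip": 0,"dx": 0,"dy": 4,"dz": 0,"turn": 0},{"grip": 0,"dx": 0,"dy": 6,"dz": 0,"turn": 0},{"grip": 0,"dx": 0,"dy": 8,"dz": 0,"turn": 0}]}}

```text
t: 8.22
tool_pos: [0.4932, -0.0126, 0.1825]
tool_rot: [2.181, 0.091, -2.176]
wrist_force: [-4.7, 2.0, 14.7]
grip_width: 0.0147
```

```bash
python3 ang.py
```

```text
angle 0.032031556611958584 6.987594883156589e-05 deck 121.92258500558395 keeper top 160.18772093210515 n 68668
bar z 142.25550915674413 F [-4.7  2.  14.7] tool [-78.9  23.  182.5] w 0.014664280706342448
```

Request:
{"fn": "move_arm", "kwargs": {"moves": [{"grip": 0,"dx": 0,"dy": 3,"dz": 0,"turn": 0},{"grip": 0,"dx": 0,"dy": 6,"dz": 0,"turn": 0},{"grip": 0,"dx": 0,"dy": 9,"dz": 0,"turn": 0},{"grip": 0,"dx": 0,"dy": 12,"dz": 0,"turn": 0},{"grip": 0,"dx": 0,"dy": 13,"dz": 0,"turn": 0},{"grip": 0,"dx": 0,"dy": 14,"dz": 0,"turn": 0}]}}

```text
t: 9.02
tool_pos: [0.4943, -0.0255, 0.1825]
tool_rot: [2.182, 0.095, -2.177]
wrist_force: [-5.0, 15.9, 18.3]
grip_width: 0.0149
```

Request:
{"fn": "move_arm", "kwargs": {"moves": [{"grip": 0,"dx": 0,"dy": 1,"dz": 0,"turn": 0},{"grip": 0,"dx": 0,"dy": 1,"dz": 0,"turn": 0}]}}

```text
t: 9.28
tool_pos: [0.4943, -0.0256, 0.1825]
tool_rot: [2.183, 0.098, -2.177]
wrist_force: [-5.1, 18.3, 17.6]
grip_width: 0.0155
```

```bash
python3 ang.py; python3 -c "
from h import *
c=dict(np.load('last.npz'));cv2.imwrite('pics/w4.png',c['image'][:,:,::-1])"
```

```text
angle 0.03202481674237218 5.793258327191353e-05 deck 121.95317024322145 keeper top 160.23988560312722 n 68431
bar z 142.27975221276964 F [-5.1 18.3 17.6] tool [-78.9   9.9 182.5] w 0.015473147406385506
```

View pics/w4.png

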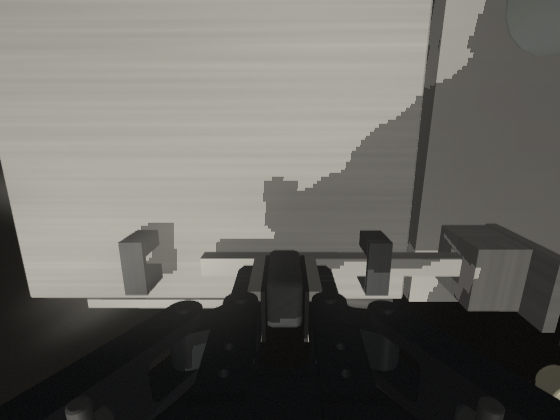

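The bar runs into the keeper (460,265) and the push force has risen to 18 N, so it's at a stop. I'll ease off, release, lift, and check the lug's travel and the lid angle.

Request:
{"fn": "move_arm", "kwargs": {"moves": [{"grip": 0,"dx": 0,"dy": -1.5,"dz": 0,"turn": 0},{"grip": 0.45,"dx": 0,"dy": -1.5,"dz": 0,"turn": 0},{"grip": 0.45,"dx": 0,"dy": -1.5,"dz": 0,"turn": 0},{"grip": 0.45,"dx": 0,"dy": -1.5,"dz": 0,"turn": 0},{"grip": 0.45,"dx": -40,"dy": -1.5,"dz": 0,"turn": 0},{"grip": 0.45,"dx": -98,"dy": -1.5,"dz": 20,"turn": 0},{"grip": 0.45,"dx": -98,"dy": -1.5,"dz": 42,"turn": 0},{"grip": 0.45,"dx": -98,"dy": -1.5,"dz": 42,"turn": 0}]}}

```text
t: 10.32
tool_pos: [0.4514, -0.0297, 0.2797]
tool_rot: [2.18, 0.09, -2.178]
wrist_force: [0.7, 0.0, -0.7]
grip_width: 0.0382
```

```bash
python3 ang.py; python3 - <<'E'
from h import *
for f in("w2.npz","last.npz"):
    c=dict(np.load(f));Q=chest(cloud(c));q=Q.reshape(-1,3)
    g=q[(q[:,1]>-25)&(q[:,1]<100)&(q[:,0]<-60)&(q[:,0]>-105)&(q[:,2]>175)&(q[:,2]<210)]
    g=g[abs(g[:,2]-np.percentile(g[:,2],90))<4]
    print(f,"lug top",np.percentile(g,[3,50,97],axis=0).round(1).tolist(),g.mean(0).round(1),len(g))
cv2.imwrite('pics/w5.png',c['image'][:,:,::-1])
E
```

```text
angle 0.03990578822794824 0.00010599164317692811 deck 121.92055085292691 keeper top 160.1837751353853 n 27869
bar z 143.82109707026407 F [ 0.7  0.  -0.7] tool [-122.     9.5  279.7] w 0.038193329762047215
w2.npz lug top [[-86.2, 51.7, 194.7], [-76.2, 58.7, 197.0], [-66.4, 66.1, 198.7]] [-76.2  58.8 196.9] 797
last.npz lug top [[-89.7, 3.6, 186.6], [-79.4, 10.9, 188.4], [-69.7, 18.2, 189.8]] [-79.5  10.9 188.3] 734
```

View pics/w5.png

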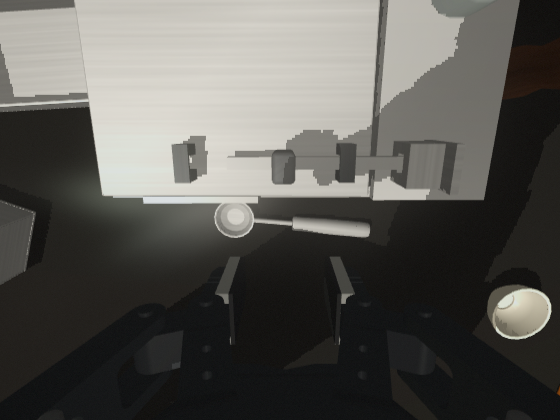

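```bash
python3 - <<'E'
from h import *
for f,zt in(("w2.npz",157.8),("last.npz",148.8)):
    c=dict(np.load(f));Q=chest(cloud(c));q=Q.reshape(-1,3)
    g=q[(abs(q[:,2]-zt)<2.5)&(q[:,0]>-92)&(q[:,0]<-74)&(q[:,1]<110)&(q[:,1]>-90)]
    h,e=np.histogram(g[:,1],bins=np.arange(-90,112,2));print(f,[(int(a),int(b)) for a,b in zip(e,h) if b])
    k=q[(q[:,0]>-95)&(q[:,0]<-68)&(q[:,1]<-75)&(q[:,1]>-90)&(q[:,2]>150)&(q[:,2]<158)];print("face y",np.median(k[:,1]))
cs=[cv2.resize(dict(np.load(f))["image"][125:210,x:x+130,::-1],None,fx=5,fy=5,interpolation=cv2.INTER_CUBIC)[:300] for f,x in(("w2.npz",350),)]
cv2.imwrite("pics/tip.png",cs[0])
E
```

```text
w2.npz [(-90, 34), (-88, 35), (-86, 35), (-84, 71), (-60, 12), (-58, 35), (-56, 34), (-54, 35), (-52, 30), (-50, 38), (-48, 30), (-46, 10), (-44, 15), (-42, 15), (-40, 15), (-38, 17), (-36, 9), (-34, 56), (-32, 35), (-30, 32), (-28, 34), (-26, 34), (-24, 34), (-22, 34), (-20, 31), (-18, 36), (-16, 36), (-14, 32), (-12, 34), (-10, 31), (-8, 38), (-6, 33), (-4, 32), (-2, 39), (0, 30), (2, 35), (4, 37), (6, 24), (8, 39), (10, 32), (12, 36), (14, 41), (16, 26), (18, 42), (20, 42), (22, 28), (24, 42), (26, 28), (28, 42), (30, 42), (32, 28), (34, 42), (36, 38), (38, 32), (40, 41), (42, 28), (44, 41), (46, 38), (48, 32), (50, 28), (74, 29), (76, 38), (78, 32), (80, 32), (82, 35), (84, 48), (86, 21), (88, 13), (90, 18), (92, 18), (94, 15), (96, 17), (98, 32), (100, 32), (102, 38), (104, 1)]
face y -83.09917247084678
last.npz [(-84, 47), (-82, 30), (-80, 36), (-78, 30), (-76, 33), (-74, 35), (-72, 32), (-70, 34), (-68, 35), (-66, 30), (-64, 34), (-62, 31), (-60, 36), (-58, 34), (-56, 31), (-54, 33), (-52, 34), (-50, 32), (-48, 34), (-46, 16), (-44, 10), (-42, 16), (-40, 11), (-38, 17), (-36, 13), (-34, 43), (-32, 28), (-30, 38), (-28, 31), (-26, 33), (-24, 32), (-22, 33), (-20, 35), (-18, 30), (-16, 36), (-14, 29), (-12, 39), (-10, 26), (-8, 39), (-6, 26), (-4, 39), (-2, 26), (0, 39), (20, 26), (22, 38), (24, 32), (26, 33), (28, 34), (30, 31), (32, 38), (34, 27), (36, 38), (38, 28), (40, 38), (42, 31), (44, 34), (46, 31), (48, 34), (50, 33), (52, 32), (54, 31), (56, 1), (84, 34), (86, 15), (88, 16), (90, 12), (92, 17), (94, 14), (96, 8)]
face y -83.09115704954125
```

View pics/tip.png

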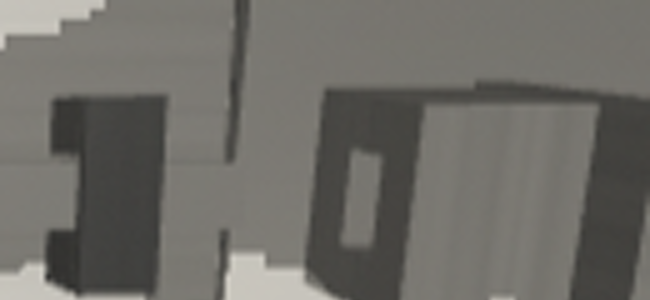

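Tip and rear-end positions show 48.0 mm of travel, about 2 mm short of 50. I'll shut the fingers and push the lug from behind with low force to seat it at the stop.

Request:
{"fn": "move_arm", "kwargs": {"moves": [{"grip": 0,"dx": 0,"dy": -30,"dz": -42,"turn": 0},{"grip": 0,"dx": 0,"dy": -30,"dz": -42,"turn": 0},{"grip": 0,"dx": 50,"dy": -30,"dz": -42,"turn": 0},{"grip": 0,"dx": 85,"dy": -30,"dz": -42,"turn": 0},{"grip": 0,"dx": 100,"dy": -30,"dz": -42,"turn": 0},{"grip": 0,"dx": 100,"dy": -26,"dz": -42,"turn": 0},{"grip": 0,"dx": 100,"dy": -23,"dz": -42,"turn": 0}]}}

```text
t: 11.25
tool_pos: [0.4923, -0.0036, 0.1797]
tool_rot: [2.179, 0.091, -2.178]
wrist_force: [-0.7, 3.5, 0.0]
grip_width: 0.0002
```

```bash
python3 ang.py;python3 -c "
from h import *
c=dict(np.load('last.npz'));cv2.imwrite('pics/w6.png',c['image'][:,:,::-1])"
```

```text
angle 0.03982597300992317 0.00011373042586360071 deck 121.91522834538341 keeper top 160.21634255367377 n 70631
bar z 143.81622596341242 F [-0.7  3.5  0. ] tool [-79.1  32.  179.7] w 0.00017302145514327234
```

View pics/w6.png

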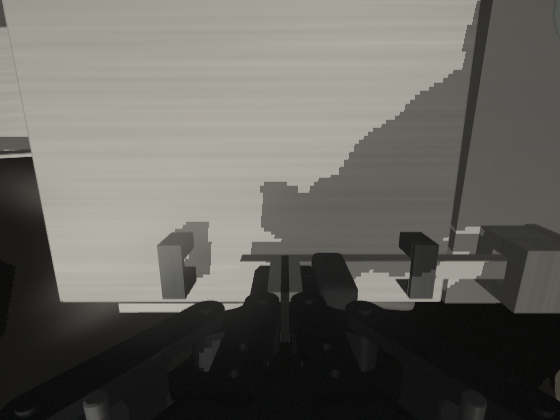

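The shut fingers (285,275) are just touching the +y side of the lug (333,278), at 3.5 N.

Request:
{"fn": "move_arm", "kwargs": {"moves": [{"grip": 0,"dx": 0,"dy": 0.5,"dz": 0,"turn": 0},{"grip": 0,"dx": 0,"dy": 1,"dz": 0,"turn": 0},{"grip": 0,"dx": 0,"dy": 1,"dz": 0,"turn": 0}]}}

```text
t: 11.68
tool_pos: [0.4923, -0.0037, 0.1798]
tool_rot: [2.18, 0.093, -2.178]
wrist_force: [-0.2, 5.7, 1.8]
grip_width: -0.0001
```

Request:
{"fn": "move_arm", "kwargs": {"moves": [{"grip": 0,"dx": 0,"dy": 0.7,"dz": 0,"turn": 0},{"grip": 0,"dx": 0,"dy": 1.4,"dz": 0,"turn": 0},{"grip": 0,"dx": 0,"dy": 2,"dz": 0,"turn": 0},{"grip": 0,"dx": 0,"dy": 2,"dz": 0,"turn": 0}]}}

```text
t: 12.18
tool_pos: [0.4922, -0.0041, 0.1798]
tool_rot: [2.182, 0.098, -2.179]
wrist_force: [0.7, 21.8, 5.2]
grip_width: 0.0003
```

```bash
python3 ang.py
```

```text
angle 0.03991556356020375 2.501939015964183e-07 deck 121.92848489716756 keeper top 160.16739349538167 n 70412
bar z 143.85059486571464 F [ 0.7 21.8  5.2] tool [-79.1  31.6 179.8] w 0.00026209977336125623
```

Request:
{"fn": "move_arm", "kwargs": {"moves": [{"grip": 0,"dx": 0,"dy": -4,"dz": 0,"turn": 0},{"grip": 0,"dx": -50,"dy": -4,"dz": 0,"turn": 0},{"grip": 0.5,"dx": -55,"dy": 19.5,"dz": 1,"turn": 0},{"grip": 0.5,"dx": -55,"dy": 19.5,"dz": 1,"turn": 0},{"grip": 0.5,"dx": -55,"dy": 19.5,"dz": 1,"turn": 0},{"grip": 0.5,"dx": -55,"dy": 19.5,"dz": 1,"turn": 0}]}}

```text
t: 12.98
tool_pos: [0.4925, -0.0252, 0.2339]
tool_rot: [2.178, 0.092, -2.179]
wrist_force: [1.0, 0.6, -0.5]
grip_width: 0.0426
```

```bash
python3 ang.py; python3 - <<'E'
from h import *
c=dict(np.load("last.npz"));Q=chest(cloud(c));q=Q.reshape(-1,3)
g=q[(q[:,1]>-25)&(q[:,1]<50)&(q[:,0]<-60)&(q[:,0]>-105)&(abs(q[:,2]-188)<4)];print("lug",np.percentile(g,[3,50,97],axis=0).round(1).tolist(),len(g))
g=q[(abs(q[:,2]-148.8)<2.5)&(q[:,0]>-92)&(q[:,0]<-74)&(q[:,1]<70)&(q[:,1]>35)]
h,e=np.histogram(g[:,1],bins=np.arange(35,70,1));print([(int(a),int(b)) for a,b in zip(e,h) if b])
p=q[(q[:,2]>173)&(q[:,2]<179)&(q[:,1]<-95)&(q[:,1]>-135)&(q[:,0]<-40)];print("bracket",np.percentile(p,[3,50,97],axis=0).round(1).tolist() if len(p) else 0)
E
```

```text
angle 0.03990325185721147 0.00011713418934489184 deck 121.94338100824805 keeper top 160.1864910348181 n 48628
bar z 143.84175813409337 F [ 1.   0.6 -0.5] tool [-80.6  10.5 233.9] w 0.04259610808097497
lug [[-88.8, 3.7, 185.3], [-78.4, 10.7, 188.3], [-69.1, 18.1, 189.8]] 992
[(35, 24), (36, 20), (37, 20), (38, 24), (39, 19), (40, 26), (41, 19), (42, 25), (43, 18), (44, 24), (45, 20), (46, 22), (47, 23), (48, 24), (49, 19), (50, 22), (51, 21), (52, 22), (53, 25), (54, 15), (55, 22)]
bracket [[-99.3, -115.2, 173.5], [-81.3, -111.2, 175.8], [-64.8, -108.6, 177.0]]
```

Request:
{"fn": "move_arm", "kwargs": {"moves": [{"grip": 0.5,"dx": 30,"dy": 0,"dz": 0,"turn": 0},{"grip": 0.5,"dx": 53,"dy": 0,"dz": 0,"turn": 0},{"grip": 0.5,"dx": 53,"dy": 0,"dz": 0,"turn": 0},{"grip": 0,"dx": 53,"dy": 0,"dz": 0,"turn": 0},{"grip": 0,"dx": 53,"dy": 0,"dz": 0,"turn": 0},{"grip": 0,"dx": 53,"dy": 0,"dz": 0,"turn": 0},{"grip": 0,"dx": 54.5,"dy": 0,"dz": 0.5,"turn": 0},{"grip": 0,"dx": 54.5,"dy": 0,"dz": 0.5,"turn": 0}]}}

```text
t: 14.02
tool_pos: [0.4929, -0.0255, 0.1811]
tool_rot: [2.181, 0.092, -2.176]
wrist_force: [-2.0, 4.5, 11.1]
grip_width: 0.0153
```

```bash
python3 ang.py
```

```text
angle 0.03307981779721632 0.0001155923768512146 deck 121.93851877194362 keeper top 160.24011847378287 n 68766
bar z 142.50887826611174 F [-2.   4.5 11.1] tool [-80.3  10.2 181.1] w 0.015275380375487535
```

Request:
{"fn": "move_arm", "kwargs": {"moves": [{"grip": 0,"dx": -0.6,"dy": 0,"dz": 0,"turn": 0},{"grip": 0,"dx": -0.6,"dy": 0.7,"dz": 0,"turn": 0},{"grip": 0,"dx": -0.6,"dy": 1.4,"dz": 0,"turn": 0},{"grip": 0,"dx": -0.6,"dy": 2,"dz": 0,"turn": 0},{"grip": 0,"dx": -0.6,"dy": 2.5,"dz": 0,"turn": 0}]}}

```text
t: 14.7
tool_pos: [0.493, -0.0259, 0.1815]
tool_rot: [2.183, 0.099, -2.177]
wrist_force: [0.2, 25.2, 12.3]
grip_width: 0.0151
```

```bash
python3 ang.py; python3 - <<'E'
from h import *
c=dict(np.load("last.npz"));q=chest(cloud(c)).reshape(-1,3)
g=q[(abs(q[:,2]-147.6)<2.5)&(q[:,0]>-92)&(q[:,0]<-74)&(q[:,1]<70)&(q[:,1]>35)]
h,e=np.histogram(g[:,1],bins=np.arange(45,70,1));print([(int(a),int(b)) for a,b in zip(e,h) if b])
E
```

```text
angle 0.03528890728608595 7.00410084921721e-05 deck 121.9575381611854 keeper top 160.25905534790084 n 68479
bar z 142.95757804783358 F [ 0.2 25.2 12.3] tool [-80.2   9.8 181.5] w 0.015061339640178159
[(45, 36), (46, 32), (47, 34), (48, 36), (49, 39), (50, 38), (51, 32), (52, 35), (53, 33), (54, 39), (55, 28), (56, 1)]
```

The bolt stops firmly at the same place a third time (25 N, lid centred in the hole). That's its end stop, so I'll relieve the push, release and withdraw.

Request:
{"fn": "move_arm", "kwargs": {"moves": [{"grip": 0,"dx": 0,"dy": -1.8,"dz": 0,"turn": 0},{"grip": 0.4,"dx": 0,"dy": -1.8,"dz": 0,"turn": 0},{"grip": 0.4,"dx": 0,"dy": -1.8,"dz": 0,"turn": 0},{"grip": 0.4,"dx": 0,"dy": -1.8,"dz": 0,"turn": 0},{"grip": 0.4,"dx": -45,"dy": -1.8,"dz": 0,"turn": 0},{"grip": 0.4,"dx": -100,"dy": -1.8,"dz": 10,"turn": 0},{"grip": 0.4,"dx": -120,"dy": -1.8,"dz": 42,"turn": 0},{"grip": 0.4,"dx": -120,"dy": -1.8,"dz": 42,"turn": 0}]}}

```text
t: 15.75
tool_pos: [0.4498, -0.0302, 0.3021]
tool_rot: [2.181, 0.09, -2.176]
wrist_force: [0.1, 0.5, -0.3]
grip_width: 0.034
```

```bash
python3 ang.py; python3 - <<'E'
from h import *
c=dict(np.load("last.npz"));q=chest(cloud(c)).reshape(-1,3)
g=q[(abs(q[:,2]-148.8)<2.5)&(q[:,0]>-92)&(q[:,0]<-74)&(q[:,1]<70)&(q[:,1]>35)]
h,e=np.histogram(g[:,1],bins=np.arange(45,70,1));print([(int(a),int(b)) for a,b in zip(e,h) if b])
g=q[(q[:,1]>-25)&(q[:,1]<50)&(q[:,0]<-60)&(q[:,0]>-105)&(abs(q[:,2]-188)<4)];print("lug",np.percentile(g,[3,50,97],axis=0).round(1).tolist(),len(g))
E
```

```text
angle 0.03934124421072143 -0.00016029847047827062 deck 121.91281568755657 keeper top 160.18910697381693 n 25477
bar z 143.68074352258301 F [ 0.1  0.5 -0.3] tool [-123.6    9.1  302.1] w 0.03404003679060511
[(45, 13), (46, 12), (47, 13), (48, 13), (49, 14), (50, 18), (51, 13), (52, 13), (53, 12), (54, 16), (55, 12)]
lug [[-89.5, 3.2, 185.5], [-79.5, 10.6, 188.2], [-69.7, 18.6, 189.6]] 633
```

Lid held at 0.039 with nothing touching it, and the bolt is across. I'll hand in.

```bash
python3 -c "
from station import ticket;print(ticket.hand_in())"
```

```text
the job is handed in; nothing more can be done
None
```

The lid is closed and the bolt is through the keeper, but the bolt measured about 48 mm of travel instead of the stated 50 mm. I handed the job in at about 16 s on the robot's clock.

- **Method:** I pressed the lid down at the pad and let it rest at 0.084. Then I gripped the lug and lowered the bar to 142.2 mm, the hole height worked out from the measured keeper top (160.2 mm). From there I slid the bolt across in small steps. It entered the hole with only 1–2 N of sideways force, so it never pressed against the keeper's face.
- **Lid check:** With the robot clear, the lid stays at about 0.039–0.040, and its bar sits against the roof of the hole. Unlocked, it had rested at 0.084.
- **Bolt travel (disagrees):** The cameras and the tool's own movement both gave about 48 mm. The bolt stopped firmly at the same spot in three separate pushes of 18, 22 and 25 N, so I took that as its end stop. I could not confirm that: the first close view put the bolt near 0 at the start, which leaves the missing 2 mm unexplained. The tip is about 24 mm inside the 26 mm deep keeper.
- **Other items:** The arm had no contact with anything else that I noticed. I did not take a final overall picture to check every object.

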